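# Seat the hidden post under the ribbed cover and lock the case

## Task

Under the ribbed black cover of the grey instrument case stands one loose support post, hidden somewhere along the middle of the cover. Feel for it by pressing lightly along the cover until it turns stiff, then press the post fully home right there - without pressing the soft cover down onto the circuit board beneath it and without forcing the post's socket - and after that slide the red lock all the way toward the cover. Leave the other things on the bench where they are.

Things in the scene. Friction and masses are not known exactly. Their poses are not given: they have to be found in the camera images.
- case: grey metal instrument case, 110 (x) x 360 (y) x 48 mm, fixed on the bench; origin at the centre of its underside, z up, y along its length, x away from the robot at yaw 0. Black ribbed cover on it from y = -104 to +174 mm: 22 half-round rubber ribs side by side, each 84 mm long (x) and 12 mm wide (y), in a dark frame that ends 4 mm below their crests. Lock deck at y = -180 to -110 mm, top at z = 48 mm.
- line_right (a point): right end of the line under which the hidden post is centred: on the case's x = 0, y = -50 mm, z = 48 mm. The crests of the ribs lie 56 to 68 mm above the bench, all level: the height differs from start to start and is found by touch. Each rib is sprung and yields straight down by itself, 0.65 N per mm after 0.3 N; a fingertip bears on one to three ribs. They come back when released.
- line_left (a point): left end of that line: on the case's x = 0, y = +120 mm, z = 48 mm. The post, 24 mm wide along the line and 30 mm across it, is centred anywhere between the two ends and cannot be seen. Its top is 0.3 mm below the ribs: a rib over it hardly yields up to about 14 N, while elsewhere 3 N pushes the ribs down 1.5 to 4 mm.
- post (a joint): how far the hidden post has been pushed down into its socket, m: 0 loose, 0.004 fully home. It moves only under more than about 14 N (17 to 23 N on the cover above it, with the ribs' own springs) and stays where it was pushed. It says nothing of where the post is.
- board (a joint): how far the fragile circuit board under the cover has been pushed down, m: 0 at rest. The board lies 5 mm below the ribs along the whole cover and is reached when the soft cover is pressed down that far (4 to 10 N away from the post); 0.0005 breaks it.
- socket (a joint): how far the post's sprung socket has been pushed down, m: 0 at rest. It gives only when the post is fully home and still pressed with more than 18 N (8 N per mm); 0.001, at a little over 30 N on the cover, breaks it.
- lock (a joint): slide of the red lock along the case's +y, m: 0 to 0.006 at the start (open), 0.025 at its end stop (locked). Friction about 2.5 N; it stays where it is left.
- lock_tab (a point): centre of the top face of the red lock tab, a block 30 mm (x) x 12 mm (y) and 17 mm tall on a flat 4 mm steel plate 37 x 26 mm that slides on the deck; the tab's top is 69.5 mm above the bench. Free space on both sides of it for a fingertip.
- solder_spool: bystander: spool of solder, 52 mm across, 33 mm tall, standing on its flange; origin at the centre of its underside.
- dropper_red: bystander: small white dropper bottle with a red cap, 25 mm across, 70 mm tall; origin at the centre of its underside.
- ear_case: bystander: small oval case, red above and black below, 49 x 70 x 31 mm, lying flat; origin at the centre of its underside.

How it is judged:
By the outcome, as a careful person would: the job done as asked, in the order asked, and still so for the second after the job is handed in, with the robot touching nothing.
It also fails if it takes over 72 s, if anything falls off the work surface, if the arm or the gripper's body presses on something with over 40 N, if the wrist force passes 120 N, or if a joint passes its speed limit or range.

## Robot

A 6-joint arm with a two-finger parallel gripper is mounted at the origin on a cart in front of the work surface, level with it; the furniture and walls round the work are solid. World frame = base frame: x ahead of the robot, y to its left, z up, the work surface at z = 0. Lengths are in m, angles in rad, forces in N, time in s.
With the tool pointing down it reaches from about 0.275 to 0.825 m from the base axis. Payload 5.2 kg.
Tool frame: the origin (TCP) lies midway between the tips of the shut fingers; the grasp point (between the pads) lies 19 mm behind it; z points along the fingers, y is the line along which they close (so a half turn about z gives the same grasp; the last joint's range is limited). The gripper opens to 93 mm and grips with 3 to 60 N. Pads are 15 mm wide; open, the fingers measure 128 mm over their backs; the gripper's body (75 mm by 188 mm) begins 65 mm behind the grasp point.
Start: joints at [-1.373, 0.259, 1.535, -0, 1.348, -0.203], TCP at [0.215, -0.506, 0.219] pointing down, gripper open.
Joint ranges: [-3.14, 3.14], [-0.91, 2.08], [0.19, 2.58], [-1.22, 4.36], [0.22, 2.71], [-3.12, 3.12]. Speed limits (rad/s): [2.57, 2.57, 3.14, 3.14, 3.14, 3.14].

## Interface

Orientations are given as a rotation vector (axis times angle).
In Python, from station import env gives the robot as it stands. The module is installed in compiled form; this text tells all that it offers.
- The arm moves only by the tool play_rows, never from a script. Its argument "series" is a list of rows, each a list of 3 entries, a list of its own where there are three numbers: the shift along the tool's x, y, z as a fraction of full scale, then the turn, a rotation vector about the tool's x, y, z as a fraction of full scale, then the finger opening in mm, from 0 to 93. A call has 1 to 8 rows; each row shifts and turns the commanded pose from where the row before left it, along the tool's axes as they then stand; what a row does not reach is not made up. Full scale, the value 1, is 0.03 m for a shift and 4 degrees for a turn. A row lasts 1/10 s, in which the tool goes at most 50 mm and 8.59 degrees, less where a joint would pass 70% of its speed; a pose out of reach is approached as far as the arm can. A call with a number of a shift or a turn outside -1 to 1 is refused whole. A call with a gripper value outside its range is refused whole. The fingers move at their own pace and stop on an object; the grip force is fixed at half the most. Time passes only in rows, so rows that do not move let the fingers close. It gives the time, the measured TCP pose, the force, the opening and the grip force at its end, in the units of the state.
- env.read_state(): the state, without advancing time (a new reading comes with each control period).
- env.read_camera(name): name is "scene" or "top" or "wrist"; returns the picture (400x640x3 uint8, red, green, blue); there is no depth.
- env.camera_model(name): a dict with "fx", "fy", "cx", "cy" (pixels), "D" ([k1, k2, p1, p2, k3] as OpenCV has them; the pictures are not rectified), "extrinsics" (4x4, takes a point from camera to world coordinates). Camera axes: x right, y down, z forward; pixel columns grow to the right and rows downward; lengths in m; the calibration is good to about 2 mm. A picture is of the moment at which its call begins: read the wrist's pose just before it. camera_model takes no time and is no camera call; for the wrist camera it gives the pose at the moment of the call.
- env.hand_in(): hands the job in; it is judged then, once.
The state is a dict: "time": time; "qpos": joint angles; "qvel": joint speeds; "tau": joint torques, N m; "ee_pos": TCP position; "tool_rot": TCP orientation; "force": force on the tool from outside, world axes, zero at the start; "wrist_torque": the same for the moment, N m; "finger_gap": opening from 0.0 (shut) to 1.0 (fully open); "grasp_force": force on a finger pad.
Only numpy, scipy, OpenCV 4.12 (cv2) and the standard library are available. Lean on these libraries where they do the work, as an engineer would, in place of code of your own. Each camera call takes 0.05 s, during which the arm holds its last target. There are 200 camera calls.

## Working session

There is one attempt and no reset: what is moved stays moved. The work goes in short steps, Python scripts to look and compute and a tool call to move; the robot and the scene stay as the last step left them, time stands still between calls to the robot, and variables do not carry over. Pictures are saved under pics/ and viewed, at most 10 in all, crops included, and the job is handed in when it is done.

Besides the shell and the picture viewer there is one more tool, called as name([rows], argument=value, ...), one row to a line, values as JSON. play_rows: Moves the arm, as the interface text tells. Its arguments: {"type":"object","properties":{"series":{"type":"array"}},"required":["series"]}

```bash
mkdir -p pics; python3 - <<'E'
from station import env
import cv2,numpy as np
s=env.read_state();print(s)
for n in("scene","top"):
    im=env.read_camera(n);m=env.camera_model(n);print(n,m)
    cv2.imwrite(f"pics/{n}0.png",im[:,:,::-1])
E
```

```text
{'time': 0.0, 'qpos': array([-1.37278497e+00,  2.59343274e-01,  1.53606075e+00, -3.44045299e-05,
        1.34801462e+00, -2.02757944e-01]), 'qvel': array([ 0.00127244,  0.00086057, -0.00064304,  0.00012199,  0.00057043,
       -0.00093376]), 'tau': array([ 4.61788513e-04, -4.37307930e+01, -2.83998513e+01,  7.20566581e-02,
        4.11664147e-02, -1.32703453e-04]), 'ee_pos': array([ 0.21449141, -0.50585874,  0.21782653]), 'tool_rot': array([-3.07693774e+00, -6.24970663e-01,  4.58619825e-05]), 'force': array([-0.21935652, -0.42858559,  0.14375968]), 'wrist_torque': array([0.00843961, 0.00747047, 0.02014082]), 'grasp_force': 0.0, 'finger_gap': 1.0028067409757146}
scene {'fx': 415.87254603722636, 'fy': 415.87254603722636, 'cx': 316.7490236717872, 'cy': 198.13108917089266, 'D': array([0.0160521, 0.       , 0.       , 0.       , 0.       ]), 'extrinsics': array([[-0.57689443, -0.48205358,  0.65940667, -0.09523182],
       [-0.81670088,  0.32669851, -0.47567611,  0.48457537],
       [ 0.01387419, -0.81295291, -0.58216413,  0.58280883],
       [ 0.        ,  0.        ,  0.        ,  1.        ]])}
top {'fx': 401.1905528729138, 'fy': 401.1905528729138, 'cx': 319.5686091415655, 'cy': 198.72450626295205, 'D': array([-0.01930542,  0.        ,  0.        ,  0.        ,  0.        ]), 'extrinsics': array([[ 0.0289125 , -0.97633645,  0.21431568,  0.26011924],
       [-0.99957888, -0.02877116,  0.0037794 ,  0.05944206],
       [ 0.00247614, -0.21433469, -0.97675714,  1.15534859],
       [ 0.        ,  0.        ,  0.        ,  1.        ]])}
```

View pics/top0.png

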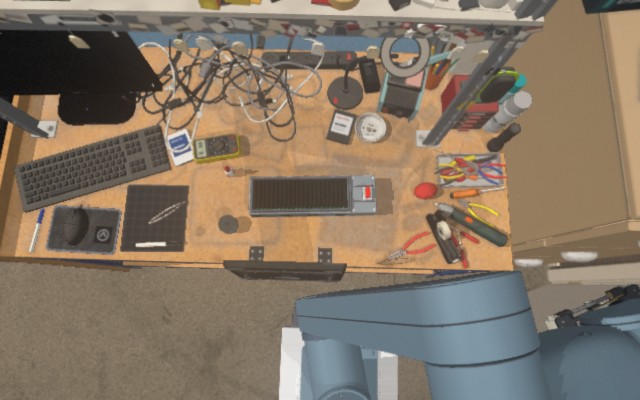

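View pics/scene0.png

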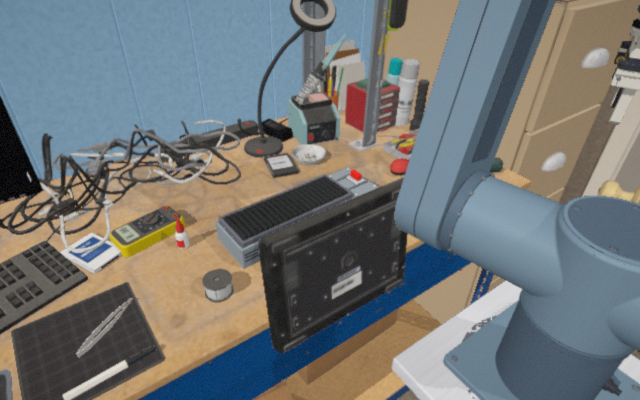

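The top view shows the case at about (248–376, 177–215), with the red tab near (367,192) and the spool at (229,224). The dropper is at (229,171) and the ear case at (426,190). A monitor-like panel stands on the robot's side, at about (225–345, 262–280).

```bash
cat >h.py <<'E'
from station import env
import cv2,numpy as np
def ray(m,px):
    K=np.array([[m['fx'],0,m['cx']],[0,m['fy'],m['cy']],[0,0,1]])
    u=cv2.undistortPoints(np.array(px,float).reshape(-1,1,2),K,m['D']).reshape(-1,2)
    T=m['extrinsics'];d=np.c_[u,np.ones(len(u))]@T[:3,:3].T
    return T[:3,3],d
def plane(m,px,z):
    o,d=ray(m,px);return o+d*((z-o[2])/d[:,2])[:,None]
def red(im,box):
    x0,y0,x1,y1=box;h=cv2.cvtColor(im,cv2.COLOR_RGB2HSV)
    k=((h[...,0]<8)|(h[...,0]>172))&(h[...,1]>150)&(h[...,2]>110)
    q=np.zeros_like(k);q[y0:y1,x0:x1]=k[y0:y1,x0:x1];return q
E
python3 - <<'E'
from h import *
im=env.read_camera("top");m=env.camera_model("top")
q=red(im,(350,175,385,210));ys,xs=np.nonzero(q);print(xs.min(),xs.max(),ys.min(),ys.max(),xs.mean(),ys.mean())
print("tab",plane(m,[[xs.mean(),ys.mean()]],.0695))
c=cv2.resize(im[165:225,235:395],None,fx=5,fy=5,interpolation=cv2.INTER_CUBIC)
cv2.imwrite("pics/topc.png",c[:,:,::-1])
s=env.read_camera("scene")
cv2.imwrite("pics/scc.png",cv2.resize(s[150:270,190:400],None,fx=3.8,fy=3.8,interpolation=cv2.INTER_CUBIC)[:,:,::-1])
# panel
print("panel top guess", plane(m,[[225,262],[345,264],[225,280],[345,280]],.2))
E
```

```text
366 369 187 197 367.45 191.75
tab [[ 0.52216175 -0.06898852  0.0695    ]]
panel top guess [[ 0.31043988  0.28167305  0.2       ]
 [ 0.31414568 -0.00129357  0.2       ]
 [ 0.26884579  0.27843121  0.2       ]
 [ 0.27715124 -0.00187717  0.2       ]]
```

View pics/topc.png

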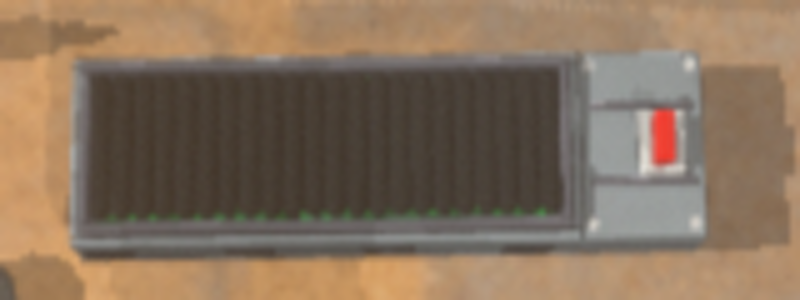

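View pics/scc.png

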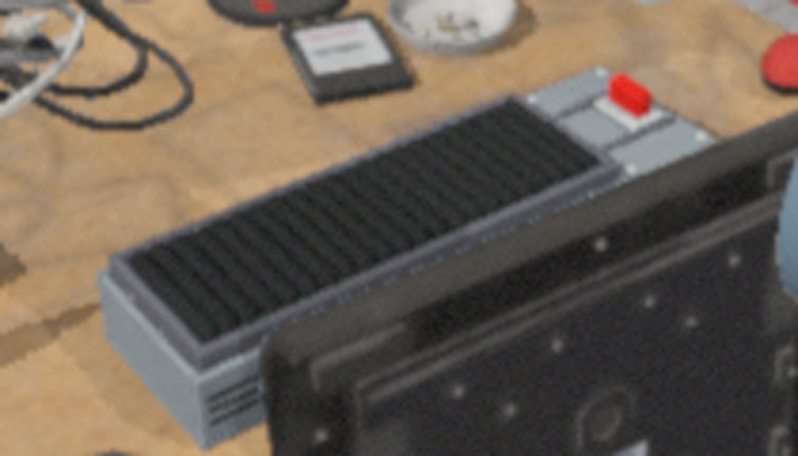

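The crops show the deck's right corners at about (697,53) and (705,236) in the top crop. The cover frame's left corners are at (72,60) and (75,240). The panel in front looks lower than the arm's working path, but I'll check its height.

```bash
python3 - <<'E'
from h import *
m=env.camera_model("top")
f=lambda a:np.array(a,float)/5+[235,165]-.4
R=plane(m,f([[697,53],[705,238]]),.048); L=plane(m,f([[72,61],[75,240]]),.058); D=plane(m,f([[584,53],[584,236]]),.058)
rm=R.mean(0)[:2];lm=L.mean(0)[:2];d=lm-rm
print(R,L,D);print("len",np.hypot(*d),"yaw",np.arctan2(-d[0],d[1]),"centre",(rm+lm)/2)
a=L[0]-L[1];b=R[0]-R[1];print("wid",np.hypot(*a[:2]),np.hypot(*b[:2]),"yaws",np.arctan2(a[1],a[0]),np.arctan2(b[1],b[0]), np.arctan2(-(L-R)[:,0],(L-R)[:,1]))
# tab & panel from two views
s=env.read_camera("scene");ms=env.camera_model("scene")
q=red(s,(340,165,372,185));ys,xs=np.nonzero(q);print(xs.min(),xs.max(),ys.min(),ys.max())
print("tab scene",plane(ms,[[xs.mean(),ys.mean()]],.0625))
g=lambda a:np.array(a,float)/3.8+[190,150]-.4
print("scene corners deck far-right?",plane(ms,g([[600,70],[715,135]]),.048),"frame left",plane(ms,g([[108,265],[200,360]]),.058))
# panel corner top: scene (265,235)/(405,185) vs top (225,262),(345,264)
for a,b in (((263,238),(225,263)),((405,185),(345,265))):
    o1,d1=ray(ms,[a]);o2,d2=ray(m,[b]);A=np.c_[d1[0],-d2[0]];t=np.linalg.lstsq(A,o2-o1,rcond=None)[0]
    print("panel",o1+t[0]*d1[0],o2+t[1]*d2[0])
E
```

```text
[[ 0.57665194 -0.0901513   0.048     ]
 [ 0.46900887 -0.09461987  0.048     ]] [[0.55860794 0.26549725 0.058     ]
 [0.4556949  0.25695376 0.058     ]] [[ 0.5718764  -0.02463237  0.058     ]
 [ 0.46628477 -0.02588552  0.058     ]]
len 0.35395851370097375 yaw 0.04431061231340558 centre [0.51499091 0.08441996]
wid 0.10326705894568206 0.10773577305218619 yaws 0.08282667790239708 0.041489020013656806 [0.05069201 0.03785158]
351 360 170 179
tab scene [[ 0.52057725 -0.07025251  0.0625    ]]
scene corners deck far-right? [[ 0.57204842 -0.0885354   0.048     ]
 [ 0.47347362 -0.09934468  0.048     ]] frame left [[0.55080711 0.26244216 0.058     ]
 [0.45622897 0.25660695 0.058     ]]
panel [0.30981915 0.28500142 0.19300072] [0.30848497 0.28322909 0.19252176]
panel [ 0.31328768 -0.00300216  0.17333759] [ 0.31325886 -0.00302628  0.17333757]
```

play_rows([
  [[0.8,-0.58,0],[0,0,0],0],
  [[0.8,-0.58,0],[0,0,0],0],
  [[0.8,-0.58,0],[0,0,0],0],
  [[0.8,-0.58,0],[0,0,0],0],
  [[0.8,-0.58,0],[0,0,0],0],
  [[0.8,-0.58,0],[0,0,0],0],
  [[0.8,-0.58,0],[0,0,0],0],
])

```text
time: 0.95
ee_pos: [0.3222, -0.3276, 0.2187]
tool_rot: [3.079, 0.625, 0.0]
force: [0.9, -0.6, 0.3]
finger_gap: 0.446
grasp_force: 0.0
```

play_rows([
  [[0.8,-0.58,0],[0,0,0],0],
  [[0.8,-0.58,0],[0,0,0],0],
  [[0.8,-0.58,0],[0,0,0],0],
  [[0.8,-0.58,0],[0,0,0],0],
  [[0.8,-0.58,0],[0,0,0],0],
  [[0.8,-0.58,0],[0,0,0],0],
  [[0.8,-0.58,0],[0,0,0],0],
])

```text
time: 1.65
ee_pos: [0.4294, -0.1499, 0.2187]
tool_rot: [3.079, 0.625, 0.0]
force: [0.6, -0.8, -0.0]
finger_gap: 0.009
grasp_force: 0.0
```

play_rows([
  [[0.8,-0.58,0],[0,0,0],0],
  [[0.8,-0.58,0],[0,0,0],0],
  [[0.8,-0.58,0],[0,0,0],0],
  [[0.8,-0.58,0],[0,0,0],0],
  [[0.8,-0.58,0],[0,0,0],0],
  [[0.8,-0.58,0],[0,0,0],0],
])

```text
time: 2.25
ee_pos: [0.5212, 0.0025, 0.2186]
tool_rot: [3.079, 0.626, -0.0]
force: [0.6, -0.2, 0.9]
finger_gap: 0.004
grasp_force: 0.0
```

play_rows([
  [[0,0,0],[0,0,-1],0],
  [[0,0,0],[0,0,-1],0],
  [[0,0,0],[0,0,-1],0],
  [[0,0,0],[0,0,-1],0],
  [[0,0,0],[0,0,-1],0],
  [[0,0,0],[0,0,-1],0],
  [[0,0,0],[0,0,-1],0],
  [[0,0,0],[0,0,-1],0],
])

```text
time: 3.05
ee_pos: [0.5207, 0.0013, 0.2186]
tool_rot: [-2.785, -1.454, 0.0]
force: [-0.7, -0.4, 0.6]
finger_gap: 0.007
grasp_force: 0.0
```

play_rows([
  [[0,0,0],[0,0,-1],0],
  [[0,0,0],[0,0,-1],0],
  [[0,0,0],[0,0,-1],0],
  [[0,0,0],[0,0,-1],0],
  [[0,0,0],[0,0,-1],0],
  [[0,0,0],[0,0,-1],0],
  [[0,0,0],[0,0,-1],0],
  [[0,0,0],[0,0,-1],0],
])

```text
time: 3.85
ee_pos: [0.5207, 0.0013, 0.2185]
tool_rot: [-2.276, -2.165, 0.0]
force: [0.2, 0.2, -0.4]
finger_gap: 0.004
grasp_force: 0.0
```

play_rows([
  [[0,0,0.8],[0,0,-1],0],
  [[0,0,0.8],[0,0,-0.4],0],
  [[0,0,0.8],[0,0,0],0],
  [[0,0,0],[0,0,0],0],
])

```text
time: 4.25
ee_pos: [0.5183, 0.0018, 0.1436]
tool_rot: [-2.167, -2.266, 0.005]
force: [-0.2, -0.8, 0.2]
finger_gap: 0.006
grasp_force: 0.0
```

```bash
cat >>h.py <<'E'
from scipy.spatial.transform import Rotation as Ro
C=np.array([.515,.086]);YAW=.044
def c2w(x,y):
    c,s=np.cos(YAW),np.sin(YAW);return C+[c*x-s*y,s*x+c*y]
def rep(goal=None):
    s=env.read_state();R=Ro.from_rotvec(s['tool_rot']).as_matrix()
    c,n=np.cos(YAW),np.sin(YAW);d=s['ee_pos'][:2]-C
    print("t",round(s['time'],2),"pos",s['ee_pos'].round(4),"case",(c*d[0]+n*d[1]).round(4),(-n*d[0]+c*d[1]).round(4),"F",s['force'].round(2),"gap",round(s['finger_gap'],3))
    print("yaw of tool y",np.arctan2(R[1,1],R[0,1]).round(4),"toolz",R[:,2].round(4))
    if goal is not None: print("tool delta/0.03",(R.T@(np.array(goal)-s['ee_pos'])/.03).round(3))
E
python3 - <<'E'
from h import *
rep([*c2w(0,-.088),.072])
im=env.read_camera("wrist");cv2.imwrite("pics/w0.png",im[:,:,::-1])
m=env.camera_model("wrist");print(m)
im=env.read_camera("scene");cv2.imwrite("pics/s1.png",im[:,:,::-1])
E
```

```text
t 4.25 pos [0.5183 0.0018 0.1436] case -0.0004 -0.0843 F [-0.23 -0.8   0.18] gap 0.006
yaw of tool y 0.0446 toolz [-0.0066  0.0014 -1.    ]
tool delta/0.03 [-0.127  0.029  2.387]
{'fx': 341.29013747613465, 'fy': 341.29013747613465, 'cx': 322.63392401452495, 'cy': 207.71601893865466, 'D': array([-0.0117921,  0.       ,  0.       ,  0.       ,  0.       ]), 'extrinsics': array([[ 0.99896432,  0.04473764,  0.00829613,  0.51711088],
       [ 0.04535124, -0.96425045, -0.26108301,  0.07439541],
       [-0.00368069,  0.26118885, -0.9652807 ,  0.31181579],
       [ 0.        ,  0.        ,  0.        ,  1.        ]])}
```

View pics/w0.png

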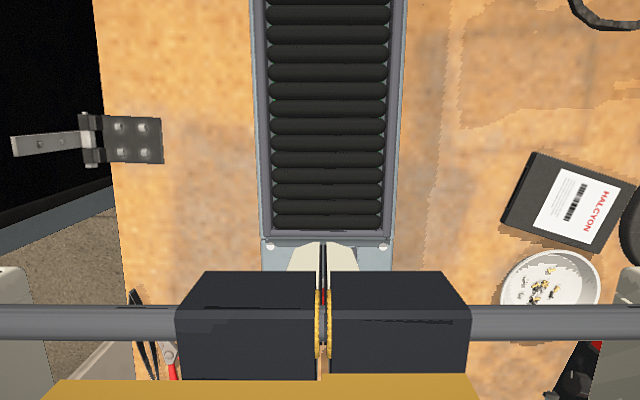

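View pics/s1.png

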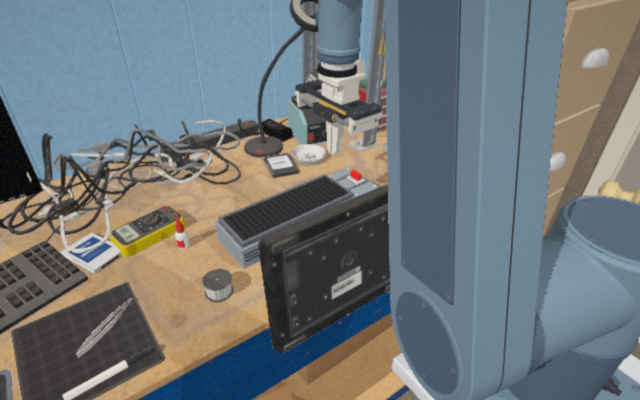

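The wrist view looks along the cover, with the frame's near edge at row ~238 (columns 261–393), the nearest ribs at rows ~222, 207 and 191, and the shut fingertips over the right end. The scene view shows the gripper clear of the panel.

```bash
python3 - <<'E'
from h import *
m=env.camera_model("wrist");c,n=np.cos(YAW),np.sin(YAW)
im=cv2.imread("pics/w0.png",0).astype(float)
col=im[:245,318:330].mean(1); 
from scipy.signal import find_peaks
pk=find_peaks(-col,prominence=4)[0];print(pk)
px=[[261,238],[393,237],[258,150],[399,150],[251,3],[405,3]]+[[324,p] for p in pk]
for z in (.052,.058,.064):
    P=plane(m,px,z)[:,:2]-C
    print(z,np.c_[c*P[:,0]+n*P[:,1],-n*P[:,0]+c*P[:,1]].round(4).tolist())
E
```

```text
[  4  24  43  62  81  99 117 134 151 167 183 199 214 228 236 240]
0.052 [[-0.0479, -0.1083], [0.0593, -0.1072], [-0.047, -0.0374], [0.06, -0.0372], [-0.0471, 0.0625], [0.0583, 0.0626], [0.0029, 0.0618], [0.0029, 0.0494], [0.0029, 0.0372], [0.0029, 0.0248], [0.003, 0.012], [0.003, -0.0004], [0.003, -0.0131], [0.0031, -0.0255], [0.0031, -0.0381], [0.0031, -0.0503], [0.0032, -0.0628], [0.0032, -0.0756], [0.0032, -0.0879], [0.0032, -0.0996], [0.0033, -0.1065], [0.0033, -0.1099]]
0.058 [[-0.0468, -0.1061], [0.058, -0.105], [-0.0458, -0.0368], [0.0587, -0.0367], [-0.046, 0.0608], [0.057, 0.0609], [0.0028, 0.0601], [0.0029, 0.048], [0.0029, 0.0361], [0.0029, 0.0239], [0.003, 0.0115], [0.003, -0.0007], [0.003, -0.0131], [0.003, -0.0252], [0.0031, -0.0375], [0.0031, -0.0494], [0.0031, -0.0616], [0.0032, -0.0741], [0.0032, -0.0861], [0.0032, -0.0976], [0.0032, -0.1043], [0.0032, -0.1077]]
0.064 [[-0.0456, -0.1038], [0.0567, -0.1029], [-0.0447, -0.0362], [0.0573, -0.0361], [-0.0449, 0.059], [0.0557, 0.0592], [0.0028, 0.0585], [0.0029, 0.0466], [0.0029, 0.035], [0.0029, 0.0231], [0.0029, 0.0109], [0.003, -0.0009], [0.003, -0.0131], [0.003, -0.0248], [0.0031, -0.0369], [0.0031, -0.0485], [0.0031, -0.0604], [0.0031, -0.0727], [0.0032, -0.0844], [0.0032, -0.0956], [0.0032, -0.1021], [0.0032, -0.1054]]
```

play_rows([
  [[-0.12,0.02,0.8],[0,0,0],0],
  [[0,0,0.8],[0,0,0],0],
  [[0,0,0.5],[0,0,0],0],
  [[0,0,0],[0,0,0],0],
  [[0,0,0],[0,0,0],0],
])

```text
time: 4.85
ee_pos: [0.5226, -0.0025, 0.0851]
tool_rot: [2.17, 2.269, 0.002]
force: [0.5, 0.4, -0.2]
finger_gap: 0.006
grasp_force: 0.0
```

play_rows([
  [[0,0,0.4],[0,0,0],0],
  [[0,0,0],[0,0,0],0],
  [[0,0,0],[0,0,0],0],
])

```text
time: 5.15
ee_pos: [0.5215, -0.0023, 0.0718]
tool_rot: [-2.171, -2.271, 0.0]
force: [-0.1, -0.5, -0.3]
finger_gap: 0.002
grasp_force: 0.0
```

play_rows([
  [[0,0,0.1],[0,0,0],0],
  [[0,0,0],[0,0,0],0],
])

```text
time: 5.35
ee_pos: [0.5215, -0.0022, 0.0686]
tool_rot: [-2.171, -2.271, 0.0]
force: [0.6, -0.6, -0.9]
finger_gap: 0.008
grasp_force: 0.0
```

play_rows([
  [[0,0,0.05],[0,0,0],0],
  [[0,0,0],[0,0,0],0],
])

```text
time: 5.55
ee_pos: [0.5214, -0.0023, 0.067]
tool_rot: [-2.171, -2.27, 0.0]
force: [-0.7, 0.2, -0.1]
finger_gap: 0.005
grasp_force: 0.0
```

play_rows([
  [[0,0,0.05],[0,0,0],0],
  [[0,0,0],[0,0,0],0],
])

```text
time: 5.75
ee_pos: [0.5215, -0.0023, 0.0655]
tool_rot: [-2.171, -2.27, 0.0]
force: [-0.5, -0.2, -0.4]
finger_gap: 0.004
grasp_force: 0.0
```

play_rows([
  [[0,0,0.04],[0,0,0],0],
  [[0,0,0],[0,0,0],0],
])

```text
time: 5.95
ee_pos: [0.5214, -0.0023, 0.0643]
tool_rot: [-2.171, -2.27, 0.0]
force: [-0.1, 0.2, 0.4]
finger_gap: 0.004
grasp_force: 0.0
```

play_rows([
  [[0,0,0.04],[0,0,0],0],
  [[0,0,0],[0,0,0],0],
])

```text
time: 6.15
ee_pos: [0.5217, -0.0023, 0.0633]
tool_rot: [2.171, 2.27, 0.0]
force: [0.6, -0.7, 1.2]
finger_gap: 0.004
grasp_force: 0.4
```

play_rows([
  [[0,0,0.04],[0,0,0],0],
  [[0,0,0],[0,0,0],0],
])

```text
time: 6.35
ee_pos: [0.5217, -0.0023, 0.0621]
tool_rot: [2.171, 2.27, 0.0]
force: [-0.9, -0.3, 2.0]
finger_gap: 0.002
grasp_force: 1.1
```

play_rows([
  [[0,0,0.04],[0,0,0],0],
  [[0,0,0],[0,0,0],0],
])

```text
time: 6.55
ee_pos: [0.5217, -0.0023, 0.061]
tool_rot: [2.171, 2.27, 0.0]
force: [-0.5, 0.0, 4.3]
finger_gap: 0.006
grasp_force: 1.8
```

play_rows([
  [[0,0,0],[0,0,0],0],
  [[0,0,0],[0,0,0],0],
])

```text
time: 6.75
ee_pos: [0.5217, -0.0023, 0.061]
tool_rot: [2.171, 2.27, 0.0]
force: [0.0, -0.3, 3.8]
finger_gap: 0.007
grasp_force: 1.8
```

play_rows([
  [[0,0,-0.15],[0,0,0],0],
  [[0.65,0,0],[0,0,0],0],
  [[0.65,0,0],[0,0,0],0],
  [[0,0,0],[0,0,0],0],
  [[0,0,0.1],[0,0,0],0],
  [[0,0,0],[0,0,0],0],
  [[0,0,0],[0,0,0],0],
])

```text
time: 7.45
ee_pos: [0.5199, 0.0363, 0.0623]
tool_rot: [-2.172, -2.27, -0.0]
force: [-0.4, 1.4, 1.6]
finger_gap: 0.005
grasp_force: 1.0
```

play_rows([
  [[0,0,-0.1],[0,0,0],0],
  [[0.73,0,0],[0,0,0],0],
  [[0,0,0],[0,0,0],0],
  [[0,0,0.1],[0,0,0],0],
  [[0,0,0],[0,0,0],0],
  [[0,0,0],[0,0,0],0],
])

```text
time: 8.05
ee_pos: [0.519, 0.0581, 0.0624]
tool_rot: [2.172, 2.27, 0.0]
force: [-0.4, 1.9, 2.5]
finger_gap: 0.006
grasp_force: 1.0
```

play_rows([
  [[0,0,-0.1],[0,0,0],0],
  [[0.73,0,0],[0,0,0],0],
  [[0,0,0],[0,0,0],0],
  [[0,0,0.1],[0,0,0],0],
  [[0,0,0],[0,0,0],0],
  [[0,0,0],[0,0,0],0],
])

```text
time: 8.65
ee_pos: [0.5179, 0.08, 0.0624]
tool_rot: [-2.172, -2.27, 0.0]
force: [-0.3, 1.8, 2.1]
finger_gap: 0.005
grasp_force: 0.8
```

play_rows([
  [[0,0,-0.1],[0,0,0],0],
  [[0.73,0,0],[0,0,0],0],
  [[0,0,0],[0,0,0],0],
  [[0,0,0.1],[0,0,0],0],
  [[0,0,0],[0,0,0],0],
  [[0,0,0],[0,0,0],0],
])

```text
time: 9.25
ee_pos: [0.517, 0.102, 0.0624]
tool_rot: [-2.172, -2.27, -0.0]
force: [0.4, 0.7, 2.1]
finger_gap: 0.004
grasp_force: 1.0
```

play_rows([
  [[0,0,-0.1],[0,0,0],0],
  [[0.73,0,0],[0,0,0],0],
  [[0,0,0],[0,0,0],0],
  [[0,0,0.1],[0,0,0],0],
  [[0,0,0],[0,0,0],0],
  [[0,0,0],[0,0,0],0],
])

```text
time: 9.85
ee_pos: [0.516, 0.1239, 0.0624]
tool_rot: [-2.172, -2.27, -0.0]
force: [0.2, 1.0, 1.7]
finger_gap: 0.006
grasp_force: 1.0
```

play_rows([
  [[0,0,-0.1],[0,0,0],0],
  [[0.73,0,0],[0,0,0],0],
  [[0,0,0],[0,0,0],0],
  [[0,0,0.1],[0,0,0],0],
  [[0,0,0],[0,0,0],0],
  [[0,0,0],[0,0,0],0],
])

```text
time: 10.45
ee_pos: [0.5151, 0.1459, 0.0627]
tool_rot: [-2.171, -2.27, -0.001]
force: [0.1, 2.8, 4.4]
finger_gap: 0.003
grasp_force: 2.4
```

play_rows([
  [[0,0,-0.1],[0,0,0],0],
  [[0.73,0,0],[0,0,0],0],
  [[0,0,0],[0,0,0],0],
  [[0,0,0.1],[0,0,0],0],
  [[0,0,0],[0,0,0],0],
  [[0,0,0],[0,0,0],0],
])

```text
time: 11.05
ee_pos: [0.5141, 0.1676, 0.0625]
tool_rot: [-2.172, -2.27, -0.001]
force: [-1.5, 2.1, 4.2]
finger_gap: 0.002
grasp_force: 2.2
```

play_rows([
  [[0,0,-0.1],[0,0,0],0],
  [[0.73,0,0],[0,0,0],0],
  [[0,0,0],[0,0,0],0],
  [[0,0,0.1],[0,0,0],0],
  [[0,0,0],[0,0,0],0],
  [[0,0,0],[0,0,0],0],
])

```text
time: 11.65
ee_pos: [0.513, 0.1894, 0.0623]
tool_rot: [-2.172, -2.27, 0.0]
force: [-0.3, 1.8, 2.1]
finger_gap: 0.001
grasp_force: 1.0
```

play_rows([
  [[0,0,-0.1],[0,0,0],0],
  [[-0.42,0,0],[0,0,0],0],
  [[-0.42,0,0],[0,0,0],0],
  [[0,0,0],[0,0,0],0],
  [[0,0,0.12],[0,0,0],0],
  [[0,0,0],[0,0,0],0],
  [[0,0,0],[0,0,0],0],
])

```text
time: 12.35
ee_pos: [0.5146, 0.1639, 0.0622]
tool_rot: [2.17, 2.27, -0.0]
force: [-0.4, -5.2, 4.8]
finger_gap: 0.004
grasp_force: 2.6
```

play_rows([
  [[0,0,-0.12],[0,0,0],0],
  [[-0.23,0,0],[0,0,0],0],
  [[0,0,0],[0,0,0],0],
  [[0,0,0.12],[0,0,0],0],
  [[0,0,0],[0,0,0],0],
  [[0,0,0],[0,0,0],0],
])

```text
time: 12.95
ee_pos: [0.5146, 0.1577, 0.0618]
tool_rot: [2.171, 2.27, 0.0]
force: [0.2, -1.6, 3.8]
finger_gap: 0.007
grasp_force: 1.9
```

play_rows([
  [[0,0,-0.12],[0,0,0],0],
  [[-0.23,0,0],[0,0,0],0],
  [[0,0,0],[0,0,0],0],
  [[0,0,0.12],[0,0,0],0],
  [[0,0,0],[0,0,0],0],
  [[0,0,0],[0,0,0],0],
])

```text
time: 13.55
ee_pos: [0.5149, 0.1506, 0.0618]
tool_rot: [2.171, 2.27, -0.0]
force: [0.2, -1.5, 3.0]
finger_gap: 0.003
grasp_force: 1.6
```

play_rows([
  [[0,0,-0.12],[0,0,0],0],
  [[-0.23,0,0],[0,0,0],0],
  [[0,0,0],[0,0,0],0],
  [[0,0,0.12],[0,0,0],0],
  [[0,0,0],[0,0,0],0],
  [[0,0,0],[0,0,0],0],
])

```text
time: 14.15
ee_pos: [0.5152, 0.1437, 0.0618]
tool_rot: [2.171, 2.27, 0.0]
force: [0.2, -2.7, 3.1]
finger_gap: 0.01
grasp_force: 1.6
```

play_rows([
  [[0,0,-0.12],[0,0,0],0],
  [[-0.23,0,0],[0,0,0],0],
  [[0,0,0],[0,0,0],0],
  [[0,0,0.12],[0,0,0],0],
  [[0,0,0],[0,0,0],0],
  [[0,0,0],[0,0,0],0],
])

```text
time: 14.75
ee_pos: [0.5154, 0.1369, 0.0618]
tool_rot: [2.171, 2.27, -0.0]
force: [0.2, -1.7, 3.0]
finger_gap: 0.001
grasp_force: 1.3
```

play_rows([
  [[0,0,-0.12],[0,0,0],0],
  [[0.68,0,0],[0,0,0],0],
  [[0,0,0],[0,0,0],0],
  [[0,0,0],[0,0,0],0],
  [[0,0,0.06],[0,0,0],0],
  [[0,0,0.04],[0,0,0],0],
  [[0,0,0],[0,0,0],0],
  [[0,0,0],[0,0,0],0],
])

```text
time: 15.55
ee_pos: [0.5144, 0.1572, 0.0625]
tool_rot: [-2.172, -2.27, 0.0]
force: [-0.2, 0.4, 1.7]
finger_gap: 0.0
grasp_force: 1.0
```

play_rows([
  [[0,0,0.01],[0,0,0],0],
  [[0,0,0.01],[0,0,0],0],
  [[0,0,0],[0,0,0],0],
])

```text
time: 15.85
ee_pos: [0.5144, 0.1572, 0.0618]
tool_rot: [2.171, 2.27, -0.0]
force: [-0.7, -1.5, 3.1]
finger_gap: 0.006
grasp_force: 1.5
```

play_rows([
  [[0,0,0.01],[0,0,0],0],
  [[0,0,0.01],[0,0,0],0],
  [[0,0,0],[0,0,0],0],
])

```text
time: 16.15
ee_pos: [0.5144, 0.1572, 0.0617]
tool_rot: [2.171, 2.27, -0.0]
force: [-2.2, -1.6, 7.5]
finger_gap: 0.003
grasp_force: 3.7
```

play_rows([
  [[0,0,0.01],[0,0,0],0],
  [[0,0,0.01],[0,0,0],0],
  [[0,0,0],[0,0,0],0],
])

```text
time: 16.45
ee_pos: [0.5144, 0.1572, 0.0616]
tool_rot: [2.17, 2.27, -0.0]
force: [-4.0, -1.7, 11.1]
finger_gap: 0.005
grasp_force: 5.8
```

play_rows([
  [[0,0,0.01],[0,0,0],0],
  [[0,0,0.01],[0,0,0],0],
  [[0,0,0],[0,0,0],0],
])

```text
time: 16.75
ee_pos: [0.5144, 0.1572, 0.0615]
tool_rot: [2.17, 2.27, 0.0]
force: [-4.5, -2.7, 15.5]
finger_gap: 0.002
grasp_force: 7.5
```

play_rows([
  [[0,0,0.01],[0,0,0],0],
  [[0,0,0.01],[0,0,0],0],
  [[0,0,0],[0,0,0],0],
])

```text
time: 17.05
ee_pos: [0.5144, 0.1572, 0.061]
tool_rot: [2.17, 2.27, 0.0]
force: [-5.6, -2.2, 16.7]
finger_gap: 0.006
grasp_force: 8.0
```

play_rows([
  [[0,0,0.01],[0,0,0],0],
  [[0,0,0.01],[0,0,0],0],
  [[0,0,0],[0,0,0],0],
])

```text
time: 17.35
ee_pos: [0.5145, 0.1572, 0.0605]
tool_rot: [2.17, 2.27, 0.0]
force: [-5.6, -2.0, 17.3]
finger_gap: 0.011
grasp_force: 8.4
```

play_rows([
  [[0,0,0.01],[0,0,0],0],
  [[0,0,0.01],[0,0,0],0],
  [[0,0,0],[0,0,0],0],
])

```text
time: 17.65
ee_pos: [0.5145, 0.1572, 0.06]
tool_rot: [2.17, 2.27, 0.0]
force: [-6.0, -2.8, 18.8]
finger_gap: 0.004
grasp_force: 8.7
```

play_rows([
  [[0,0,0.01],[0,0,0],0],
  [[0,0,0],[0,0,0],0],
])

```text
time: 17.85
ee_pos: [0.5144, 0.1572, 0.0597]
tool_rot: [2.17, 2.27, 0.0]
force: [-5.5, -2.9, 16.8]
finger_gap: 0.0
grasp_force: 8.9
```

play_rows([
  [[0,0,0.01],[0,0,0],0],
  [[0,0,0],[0,0,0],0],
])

```text
time: 18.05
ee_pos: [0.5145, 0.1572, 0.0594]
tool_rot: [2.17, 2.27, 0.0]
force: [-4.7, -2.1, 17.7]
finger_gap: 0.006
grasp_force: 9.0
```

play_rows([
  [[0,0,0.01],[0,0,0],0],
  [[0,0,0],[0,0,0],0],
])

```text
time: 18.25
ee_pos: [0.5145, 0.1572, 0.0592]
tool_rot: [2.17, 2.27, 0.0]
force: [-6.6, -1.7, 18.7]
finger_gap: 0.005
grasp_force: 9.2
```

play_rows([
  [[0,0,0.01],[0,0,0],0],
  [[0,0,0],[0,0,0],0],
])

```text
time: 18.45
ee_pos: [0.5145, 0.1573, 0.059]
tool_rot: [2.17, 2.27, 0.001]
force: [-5.9, -1.7, 19.7]
finger_gap: 0.009
grasp_force: 9.4
```

play_rows([
  [[0,0,0.007],[0,0,0],0],
  [[0,0,0],[0,0,0],0],
  [[0,0,0],[0,0,0],0],
])

```text
time: 18.75
ee_pos: [0.5145, 0.1572, 0.0588]
tool_rot: [2.17, 2.27, 0.001]
force: [-7.3, -2.8, 18.7]
finger_gap: 0.005
grasp_force: 9.7
```

```bash
python3 -c "
from h import *
rep()"
```

```text
t 18.75 pos [0.5145 0.1572 0.0588] case 0.0026 0.0712 F [-7.31 -2.76 18.69] gap 0.005
yaw of tool y 0.0451 toolz [ 1.e-03 -5.e-04 -1.e+00]
```

play_rows([
  [[0,0,0.007],[0,0,0],0],
  [[0,0,0],[0,0,0],0],
  [[0,0,0],[0,0,0],0],
])

```text
time: 19.05
ee_pos: [0.5144, 0.1573, 0.0588]
tool_rot: [2.17, 2.27, 0.001]
force: [-7.6, -2.4, 21.7]
finger_gap: 0.006
grasp_force: 10.4
```

play_rows([
  [[0,0,0.006],[0,0,0],0],
  [[0,0,0],[0,0,0],0],
  [[0,0,0],[0,0,0],0],
])

```text
time: 19.35
ee_pos: [0.5145, 0.1572, 0.0587]
tool_rot: [2.17, 2.27, 0.001]
force: [-6.9, -2.1, 21.4]
finger_gap: 0.007
grasp_force: 10.7
```

play_rows([
  [[0,0,0.006],[0,0,0],0],
  [[0,0,0],[0,0,0],0],
  [[0,0,0],[0,0,0],0],
])

```text
time: 19.65
ee_pos: [0.5144, 0.1573, 0.0586]
tool_rot: [2.17, 2.27, 0.001]
force: [-7.9, -3.2, 22.4]
finger_gap: 0.005
grasp_force: 11.1
```

play_rows([
  [[0,0,0.007],[0,0,0],0],
  [[0,0,0],[0,0,0],0],
  [[0,0,0],[0,0,0],0],
])

```text
time: 19.95
ee_pos: [0.5145, 0.1572, 0.0585]
tool_rot: [2.17, 2.27, 0.001]
force: [-7.3, -2.1, 23.7]
finger_gap: 0.003
grasp_force: 11.5
```

```bash
python3 -c "
from h import *
print(env.read_state()['ee_pos'],env.read_state()['force'],env.read_state()['grasp_force'])"
```

```text
[0.51445054 0.15724633 0.05848464] [-7.33172935 -2.14927441 23.72247163] 11.500936690717936
```

play_rows([
  [[0,0,-0.1],[0,0,0],0],
  [[0,0,-0.2],[0,0,0],0],
  [[0,0,-0.6],[0,0,0],0],
  [[0,0,-0.7],[0,0,0],0],
  [[-0.92,0,0],[0,0,0],0],
  [[-0.92,0,0],[0,0,0],0],
  [[-0.92,0,0],[0,0,0],0],
  [[-0.92,0,0],[0,0,0],0],
])

```text
time: 20.75
ee_pos: [0.5193, 0.0464, 0.1038]
tool_rot: [-2.171, -2.271, -0.0]
force: [0.4, -0.7, -0.1]
finger_gap: 0.006
grasp_force: 0.0
```

play_rows([
  [[-0.92,0,0],[0,0,0],0],
  [[-0.92,-0.1,0],[0,0,0],0],
  [[-0.92,0,0],[0,0,0],0],
  [[-0.92,0,0],[0,0,0],0],
  [[-0.92,0,0],[0,0,0],0],
  [[0,0,0],[0,0,0],0],
  [[0,0,0],[0,0,0],0],
  [[0,0,0],[0,0,0],0],
])

```text
time: 21.55
ee_pos: [0.5222, -0.0899, 0.1037]
tool_rot: [-2.17, -2.27, -0.0]
force: [0.2, 0.5, -1.0]
finger_gap: 0.009
grasp_force: 0.0
```

```bash
python3 - <<'E'
from h import *
rep([.5225,-.0915,.059])
s=env.read_camera("scene");ms=env.camera_model("scene")
q=red(s,(340,165,372,190));ys,xs=np.nonzero(q)
if len(xs): print(xs.min(),xs.max(),ys.min(),ys.max(),plane(ms,[[xs.mean(),ys.mean()]],.0625))
cv2.imwrite("pics/s2.png",cv2.resize(s[80:230,280:480],None,fx=4,fy=4)[:,:,::-1])
E
```

```text
t 21.55 pos [ 0.5222 -0.0899  0.1037] case -0.0005 -0.176 F [ 0.18  0.5  -1.01] gap 0.009
yaw of tool y 0.045 toolz [-7.e-04  8.e-04 -1.e+00]
tool delta/0.03 [-0.056  0.008  1.489]
351 360 170 179 [[ 0.52072369 -0.0702491   0.0625    ]]
```

View pics/s2.png

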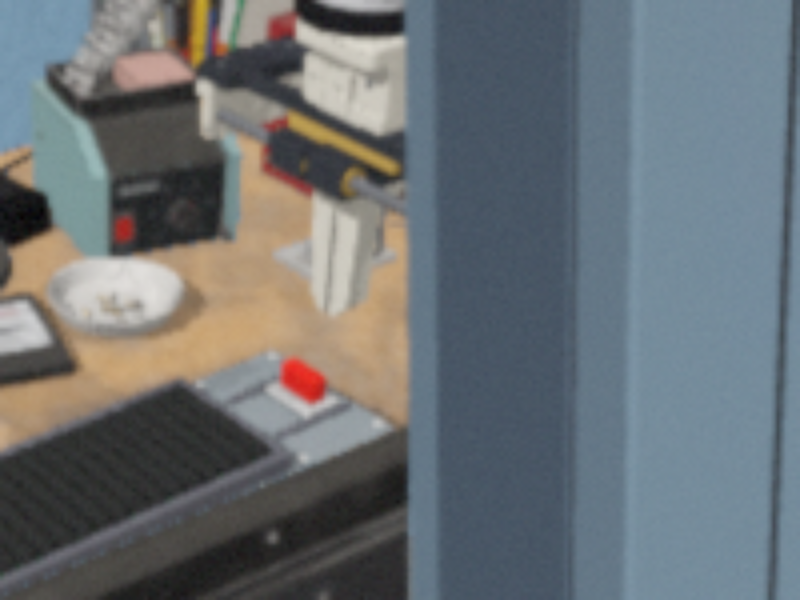

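The crop shows the shut fingertips above and to the right of the red tab, which is at (303,380) in the crop and hasn't moved. I'll go down beside it next.

play_rows([
  [[-0.06,0,0.6],[0,0,0],0],
  [[0,0,0.5],[0,0,0],0],
  [[0,0,0.2],[0,0,0],0],
  [[0,0,0.15],[0,0,0],0],
  [[0,0,0],[0,0,0],0],
  [[0,0,0],[0,0,0],0],
])

```text
time: 22.2
ee_pos: [0.523, -0.0925, 0.061]
tool_rot: [2.17, 2.27, 0.001]
force: [0.5, 0.0, -0.3]
finger_gap: 0.006
grasp_force: 0.0
```

play_rows([
  [[0.1,0,0],[0,0,0],0],
  [[0.1,0,0],[0,0,0],0],
  [[0.1,0,0],[0,0,0],0],
  [[0.05,0,0],[0,0,0],0],
  [[0,0,0],[0,0,0],0],
])

```text
time: 22.7
ee_pos: [0.5224, -0.0822, 0.0608]
tool_rot: [2.17, 2.27, 0.0]
force: [-0.0, -1.4, 1.6]
finger_gap: 0.006
grasp_force: 0.7
```

play_rows([
  [[0.1,0,0],[0,0,0],0],
  [[0.1,0,0],[0,0,0],0],
  [[0.1,0,0],[0,0,0],0],
  [[0.1,0,0],[0,0,0],0],
  [[0,0,0],[0,0,0],0],
])

```text
time: 23.2
ee_pos: [0.5217, -0.0696, 0.0605]
tool_rot: [-2.171, -2.271, -0.001]
force: [0.2, -1.2, 0.3]
finger_gap: 0.006
grasp_force: 0.5
```

play_rows([
  [[0.1,0,0],[0,0,0],0],
  [[0.1,0,0],[0,0,0],0],
  [[0,0,0],[0,0,0],0],
])

```text
time: 23.5
ee_pos: [0.5213, -0.0636, 0.0604]
tool_rot: [-2.171, -2.271, -0.0]
force: [0.2, -1.7, 0.2]
finger_gap: 0.01
grasp_force: 0.6
```

play_rows([
  [[0.05,0,0],[0,0,0],0],
  [[0.05,0,0],[0,0,0],0],
  [[0,0,0],[0,0,0],0],
])

```text
time: 23.8
ee_pos: [0.5212, -0.0619, 0.0604]
tool_rot: [2.17, 2.27, -0.002]
force: [0.3, -5.8, 0.2]
finger_gap: 0.004
grasp_force: 2.6
```

play_rows([
  [[0.05,0,0],[0,0,0],0],
  [[0,0,0],[0,0,0],0],
  [[0,0,0],[0,0,0],0],
])

```text
time: 24.1
ee_pos: [0.5212, -0.0618, 0.0605]
tool_rot: [2.169, 2.269, -0.004]
force: [-0.6, -9.7, -0.1]
finger_gap: 0.007
grasp_force: 5.0
```

play_rows([
  [[0.04,0,0],[0,0,0],0],
  [[0,0,0],[0,0,0],0],
  [[0,0,0],[0,0,0],0],
])

```text
time: 24.4
ee_pos: [0.5212, -0.0617, 0.0605]
tool_rot: [2.168, 2.269, -0.005]
force: [-0.3, -13.3, -1.0]
finger_gap: 0.006
grasp_force: 7.0
```

play_rows([
  [[-0.2,0,0],[0,0,0],0],
  [[-0.3,0,0],[0,0,0],0],
  [[0,0,0],[0,0,0],0],
  [[0,0,-0.8],[0,0,0],0],
  [[0,0,-0.8],[0,0,0],0],
  [[0,0,-0.8],[0,0,0],0],
  [[0,0,0],[0,0,0],0],
  [[0,0,0],[0,0,0],0],
])

```text
time: 25.2
ee_pos: [0.5217, -0.0731, 0.1324]
tool_rot: [2.171, 2.271, 0.001]
force: [-0.7, 0.4, 0.3]
finger_gap: 0.003
grasp_force: 0.0
```

```bash
python3 - <<'E'
from h import *
rep()
s=env.read_camera("scene");ms=env.camera_model("scene")
q=red(s,(330,165,372,190));ys,xs=np.nonzero(q)
p=plane(ms,[[xs.mean(),ys.mean()]],.0625);print(xs.min(),xs.max(),ys.min(),ys.max(),p,"moved",p[0,1]+.07025)
E
```

```text
t 25.2 pos [ 0.5217 -0.0731  0.1324] case -0.0003 -0.1592 F [-0.65  0.43  0.31] gap 0.003
yaw of tool y 0.0449 toolz [ 4.e-04  2.e-04 -1.e+00]
343 353 173 182 [[ 0.52012442 -0.04786774  0.0625    ]] moved 0.02238226342671959
```

The lock moved about 22 mm and hit a hard stop, so it's closed. The robot is clear of everything.

```bash
python3 -c "
from station import env
print(env.hand_in())"
```

```text
the job is handed in; nothing more can be done
None
```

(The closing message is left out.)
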